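# Load the vial holder and slide it onto the worksheet

## Robot

A 6-joint arm with a two-finger parallel gripper is mounted at the origin on a cart in front of the work surface, level with it; the furniture and walls round the work are solid. World frame = base frame: x ahead of the robot, y to its left, z up, the work surface at z = 0. Lengths are in m, angles in rad, forces in N, time in s.
With the tool pointing down it reaches from about 0.325 to 0.9 m from the base axis. Payload 6.1 kg.
Tool frame: the origin (TCP) lies midway between the tips of the shut fingers; the grasp point (between the pads) lies 19 mm behind it; x points along the fingers, y is the direction in which the jaws open and shut, and the axes are right-handed (so a half turn about x gives the same grasp; the last joint's range is limited). The gripper opens to 85 mm and grips with 20 to 120 N. Pads are 22 mm wide; open, the fingers measure 114 mm over their backs; the gripper's body (76 mm by 85 mm) begins 54 mm behind the grasp point. The pads swing forward as they close: fully open they stand 13 mm farther back than shut.
Start: joints at [0.99, 0.22, 1.526, -0, 1.395, -0.126], TCP at [0.275, 0.561, 0.231] pointing down, gripper open.
Joint ranges: [-2.98, 2.98], [-0.91, 2.08], [0.09, 2.57], [-1.24, 4.39], [0.2, 2.65], [-2.68, 2.68]. Speed limits (rad/s): [2.57, 2.57, 3.01, 3.14, 3.14, 3.14].

## Interface

Orientations are given as [roll, pitch, yaw] about the fixed x, y, z axes, in that order (R = Rz(yaw) Ry(pitch) Rx(roll)).
In Python, from plant import movep, move_l, set_joints, gripper_to, hold, inverse_kinematics, observe, get_image, get_calibration, Unreachable, job_done gives the robot as it stands. Calls block until the motion is done:
- movep(position, orientation): joint-space move of the TCP to a pose.
- move_l(position, feed=0.15, rotation=None, max_force=None): straight line of the TCP; rotation=None keeps the orientation; feed is the mean speed in m/s. With max_force (N) it stops when the force on the tool has changed by that much, and returns True; else False.
- set_joints(angles): joint-space move.
- gripper_to(opening, f_grip=None): finger opening in m; f_grip is the grip in N (None keeps the last); returns when the fingers have stopped.
- hold(seconds).
- inverse_kinematics(position, orientation): joint angles nearest the present ones, or None.
- observe(): the state.
- get_image(name): name is "scene" or "top" or "wrist"; returns (picture, depth): 420x560x3 uint8, red, green, blue; 420x560 float32, m along the optical axis (not along the pixel's ray), 0 where there is no reading.
- get_calibration(name): a dict with "intrinsics" (3x3 intrinsics, pixels), "world_from_camera" (4x4, takes a point from camera to world coordinates). Camera axes: x right, y down, z forward; pixel columns grow to the right and rows downward; lengths in m; the calibration is good to about 2 mm. A picture is of the moment at which its call begins: read the wrist's pose just before it. get_calibration takes no time and is no camera call; for the wrist camera it gives the pose at the moment of the call.
A pose or a line that the arm cannot do raises Unreachable and nothing moves.
- job_done(): hands the job in, once; it reports no verdict.
The state is a dict: "time_s": time; "q": joint angles; "joint_velocities": joint speeds; "joint_torque": joint torques, N m; "eef_pos": TCP position; "tcp_rot": TCP orientation; "ft_force": force on the tool from outside, world axes, zero at the start; "torque": the same for the moment, N m; "opening": finger opening in m.
Only numpy, scipy, OpenCV 4.12 (cv2) and the standard library are available. Lean on these libraries where they do the work, as an engineer would, in place of code of your own. Each camera call takes 0.05 s, during which the arm holds its last target.

## Task

Stand every sample vial upright in the wooden holder, one to a bore and down on the bore's floor. Then slide the loaded holder along the table, without lifting it, until it lies wholly inside the outline drawn on the white sheet, its long side along the outline's long side (either way round), with all the vials still standing in it. Leave the rock, the magnet and the eraser beside the work where they are.

Things in the scene. Friction and masses are not known exactly. Their poses are not given: they have to be found in the camera images.
- holder: Vial holder: a loose block of pale wood, 165 mm (its x) by 110 mm (its y) by 32 mm high, about 0.5 kg, lying flat on the table; too wide to grasp, it slides when pushed on its sides. Origin at the centre of its underside. Six blind round bores from above, 26 mm across with a 2.5 mm chamfer, at x = -55, 0, +55 mm and y = -27.5, +27.5 mm; their floor is 8 mm above the underside, so they are 24 mm deep (a vial stands 24 mm proud of the block).
- sheet: White paper sheet, 235 mm (its x) by 180 mm (its y), lying flat and fixed on the table, with a black outline drawn on it round its centre, 185 mm (x) by 130 mm (y) inside; the holder fits inside with 10 mm to spare on every side. Origin at the centre of the sheet, at table height. The sheet is no obstacle; vials may stand on it at the start.
- sample_1_c (a point): Sample vial standing upright, a capped clear round jar, 23 mm across and 48 mm high (body 22 mm, cap 23.4 mm across the top 8 mm), 20 g. The point is its centre, 24 mm above its foot, z up. Absent in some starts.
- sample_2_c (a point): Sample vial standing upright, a capped clear round jar, 23 mm across and 48 mm high (body 22 mm, cap 23.4 mm across the top 8 mm), 20 g. The point is its centre, 24 mm above its foot, z up. Absent in some starts.
- sample_3_c (a point): Sample vial standing upright, a capped clear round jar, 23 mm across and 48 mm high (body 22 mm, cap 23.4 mm across the top 8 mm), 20 g. The point is its centre, 24 mm above its foot, z up. Absent in some starts.
- sample_4_c (a point): Sample vial standing upright, a capped clear round jar, 23 mm across and 48 mm high (body 22 mm, cap 23.4 mm across the top 8 mm), 20 g. The point is its centre, 24 mm above its foot, z up. Absent in some starts.
- sample_5_c (a point): Sample vial standing upright, a capped clear round jar, 23 mm across and 48 mm high (body 22 mm, cap 23.4 mm across the top 8 mm), 20 g. The point is its centre, 24 mm above its foot, z up. Absent in some starts.
- sample_6_c (a point): Sample vial standing upright, a capped clear round jar, 23 mm across and 48 mm high (body 22 mm, cap 23.4 mm across the top 8 mm), 20 g. The point is its centre, 24 mm above its foot, z up. Absent in some starts.
- magnifier_arm (a point): Desk magnifier, an obstacle that does not move: the point lies where its arm meets the lens head, 130 mm above the table. From there the arm runs level to a stem 170 mm high, 115 mm nearer the robot and 135 mm further left; lens and handle reach 110 mm away from the robot and 125 mm to the right. A cabinet stands 0.79 m ahead of the robot, behind the sheet.
- by_marble_grey_c (a point): Bystander: grey rough stone, 45 x 58 x 42 mm; the point is its centre.
- by_magnet_c (a point): Bystander: round flat magnet, 38 mm across, 13 mm high; the point is its centre.
- by_eraser_c (a point): Bystander: small eraser, 20 x 42 x 13 mm; the point is its centre.

How it is judged:
On the way, in this order (a step that is already met when the one before it is completed fails the run):
1. every vial stands in a bore of the holder (x of sample_1_c in the frame of holder between -0.065 and 0.065 m and y of sample_1_c in the frame of holder between -0.037 and 0.037 m and z of sample_1_c in the frame of holder between 0.028 and 0.036 m and angle between each of sample_1_c, sample_2_c, sample_3_c, sample_4_c, sample_5_c, sample_6_c's own z axis and vertical below 0.35 rad and x of sample_2_c in the frame of holder between -0.065 and 0.065 m and y of sample_2_c in the frame of holder between -0.037 and 0.037 m and z of sample_2_c in the frame of holder between 0.028 and 0.036 m and x of sample_3_c in the frame of holder between -0.065 and 0.065 m and y of sample_3_c in the frame of holder between -0.037 and 0.037 m and z of sample_3_c in the frame of holder between 0.028 and 0.036 m and x of sample_4_c in the frame of holder between -0.065 and 0.065 m and y of sample_4_c in the frame of holder between -0.037 and 0.037 m and z of sample_4_c in the frame of holder between 0.028 and 0.036 m and x of sample_5_c in the frame of holder between -0.065 and 0.065 m and y of sample_5_c in the frame of holder between -0.037 and 0.037 m and z of sample_5_c in the frame of holder between 0.028 and 0.036 m and x of sample_6_c in the frame of holder between -0.065 and 0.065 m and y of sample_6_c in the frame of holder between -0.037 and 0.037 m and z of sample_6_c in the frame of holder between 0.028 and 0.036 m), for 0.2 s.
2. the loaded holder lies inside the outline (all of step 1 and horizontal distance between holder and sheet below 0.015 m and angle between the x axis of holder and the x axis of sheet, either way round below 0.14 rad), for 0.2 s.
At the end, for the whole second after the job is handed in: The holder's centre is within 15 mm of the outline's centre and its long side within 0.14 rad of the outline's (either way round); every vial present stands in a bore, within 0.35 rad of upright (as upright as the bore holds it) and down on its floor within 4 mm; the holder is at rest (all of step 2 and linear speed of holder below 0.01 m/s); the robot touches nothing.
It fails at once if the holder is lifted or tipped (height (world z) of holder above 0.015 m or angle between holder's own z axis and vertical above 0.25 rad).
It fails at once if the rock is moved by more than 30 mm (distance of by_marble_grey_c from where it was at the start of the episode above 0.03 m).
It fails at once if the magnet is moved by more than 30 mm (distance of by_magnet_c from where it was at the start of the episode above 0.03 m).
It fails at once if the eraser is moved by more than 30 mm (distance of by_eraser_c from where it was at the start of the episode above 0.03 m).
Of sample_1, sample_2, sample_3, sample_4, sample_5, sample_6 only 4 to 6 are there at a start; the rules pass over those that are not, and their reading is None.
At some moment in a run one of holder may be knocked a few centimetres aside while the robot is not near it.
It also fails if it takes over 210 s, if anything falls off the work surface, if the arm or the gripper's body presses on something with over 40 N, if the wrist force passes 120 N, or if a joint passes its speed limit or range.

## Working session

There is one attempt and no reset: what is moved stays moved. The work goes in short steps, each a Python script; the robot and the scene stay as the last script left them, time stands still between calls to the robot, and variables do not carry over. Pictures are saved under pics/ and viewed, and the job is handed in when it is done.

```bash
ls; mkdir -p pics; python3 - <<'E'
from plant import *
import cv2,numpy as np
print(observe())
for n in ["scene","top","wrist"]:
    p,d=get_image(n); cv2.imwrite(f"pics/{n}0.png",p[:,:,::-1]); np.savez(f"{n}0.npz",p=p,d=d)
    print(n,get_calibration(n))
E
```

```text
pics
{'time_s': 0.0, 'q': array([ 9.89904935e-01,  2.21240187e-01,  1.52762007e+00, -6.50895656e-06,
        1.39470811e+00, -1.26148122e-01]), 'joint_velocities': array([ 6.13515063e-04, -9.27993574e-04,  7.81009010e-05, -1.04387540e-03,
        1.01516924e-03, -1.55686926e-03]), 'joint_torque': array([-1.69079642e-03, -4.96904790e+01, -3.89386189e+01, -5.20904669e-04,
        1.13616296e-02, -1.51895051e-05]), 'eef_pos': array([0.27421318, 0.56095134, 0.2301858 ]), 'tcp_rot': array([-1.69370205,  1.56882061, -2.14844418]), 'ft_force': array([-0.36016899,  0.77743021,  0.10088369]), 'torque': array([0.04570182, 0.00021471, 0.01857022]), 'opening': 0.0856058561105455}
scene {'intrinsics': array([[399.86013032,   0.        , 282.18280855],
       [  0.        , 399.86013032, 212.21128364],
       [  0.        ,   0.        ,   1.        ]]), 'world_from_camera': array([[ 0.8118077 , -0.2458901 ,  0.52962846,  0.14159617],
       [-0.58392129, -0.3450238 ,  0.73484318, -0.59091602],
       [ 0.00204376, -0.90581269, -0.42367345,  0.45533659],
       [ 0.        ,  0.        ,  0.      
[... 299 characters left out ...]
.01245411,  0.02190053,  0.03515745],
       [-0.02218231, -0.02295682, -0.99949033,  1.33854752],
       [ 0.        ,  0.        ,  0.        ,  1.        ]])}
wrist {'intrinsics': array([[357.56538411,   0.        , 282.14549792],
       [  0.        , 357.56538411, 203.15203111],
       [  0.        ,   0.        ,   1.        ]]), 'world_from_camera': array([[ 4.38088591e-01,  8.65896184e-01,  2.41458453e-01,
         2.13089475e-01],
       [ 8.98931266e-01, -4.21694973e-01, -1.18726280e-01,
         5.90517482e-01],
       [-9.82816744e-04,  2.69067181e-01, -9.63120909e-01,
         3.73351351e-01],
       [ 0.00000000e+00,  0.00000000e+00,  0.00000000e+00,
         1.00000000e+00]])}
```

View pics/top0.png

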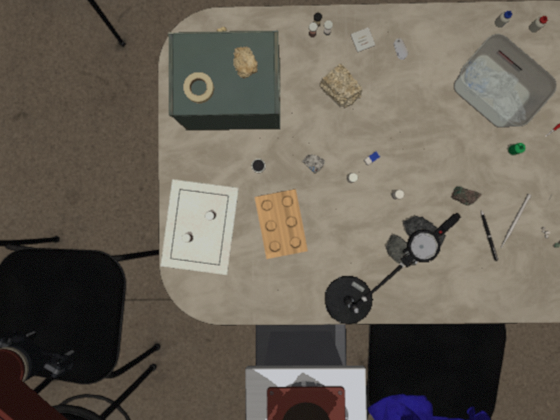

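View pics/scene0.png

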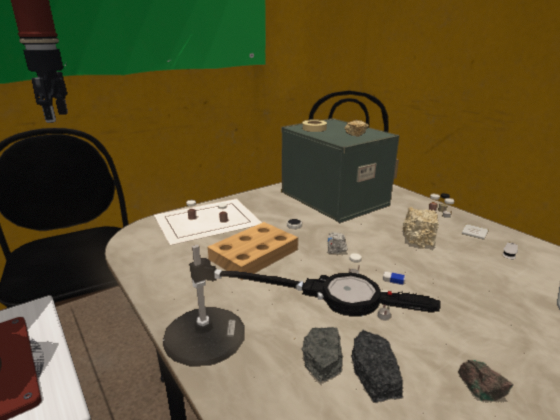

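View pics/wrist0.png

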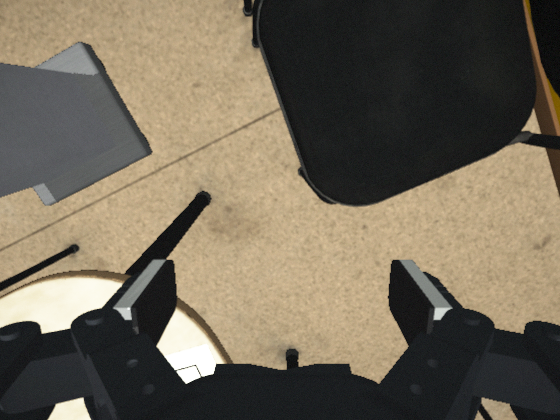

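```bash
python3 - <<'E'
import cv2
t=cv2.imread("pics/top0.png"); s=cv2.imread("pics/scene0.png")
cv2.imwrite("pics/t1.png",cv2.resize(t[130:290,150:450],None,fx=2.66,fy=2.66,interpolation=cv2.INTER_CUBIC))
cv2.imwrite("pics/t2.png",cv2.resize(t[0:180,290:560],None,fx=2.9,fy=2.9,interpolation=cv2.INTER_CUBIC))
cv2.imwrite("pics/s1.png",cv2.resize(s[180:400,140:520],None,fx=2.1,fy=2.1,interpolation=cv2.INTER_CUBIC))
E
```

```text
(no output)
```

View pics/t1.png

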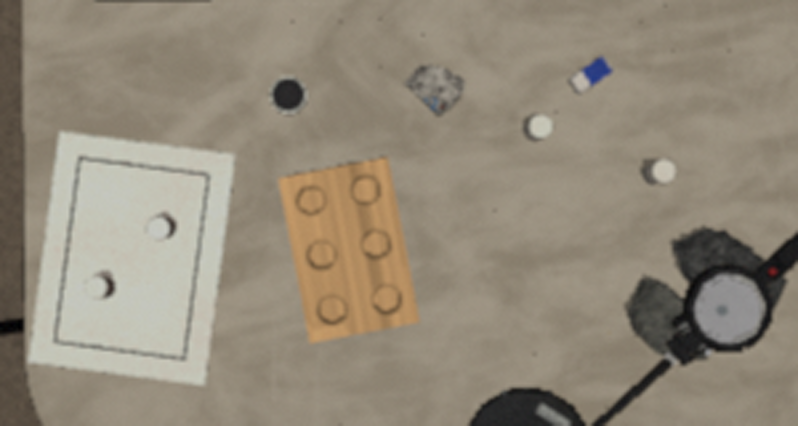

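View pics/t2.png

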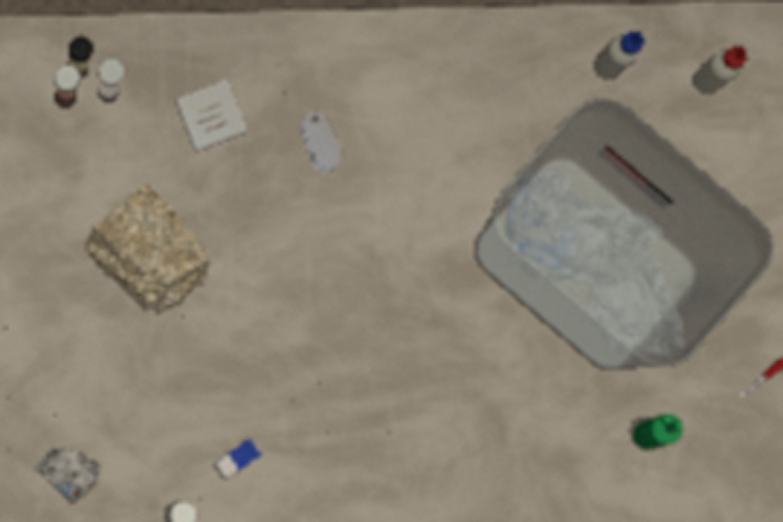

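View pics/s1.png

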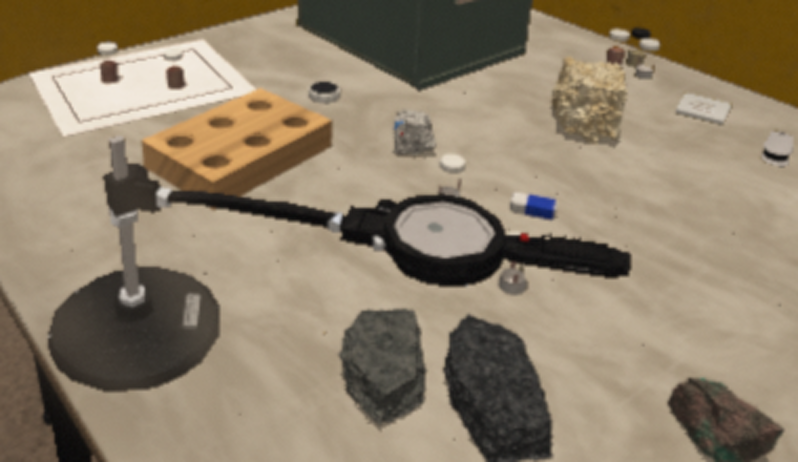

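```bash
cat > h.py <<'E'
from plant import *
import numpy as np, cv2
def pix2w(cal,u,v,z):
    K=cal["intrinsics"];T=cal["world_from_camera"]
    d=T[:3,:3]@np.array([(u-K[0,2])/K[0,0],(v-K[1,2])/K[1,1],1.]);o=T[:3,3]
    return (o+d*(z-o[2])/d[2])[:2]
def w2pix(cal,p):
    K=cal["intrinsics"];T=np.linalg.inv(cal["world_from_camera"])
    c=T[:3,:3]@np.asarray(p)+T[:3,3]; q=K@c; return q[:2]/q[2]
E
python3 - <<'E'
from h import *
c=get_calibration("top"); z=np.load("top0.npz"); d=z["d"]
f=lambda u,v:(150+u/2.66,130+v/2.66)
for n,(u,v),h in [("v1",(162,226),.048),("v2",(102,285),.048),("v3",(540,126),.048),("v4",(662,171),.048),
 ("magnet",(289,94),.013),("rock",(436,88),.03),("eraser",(592,74),.013),("lens",(727,309),.12),("headjoint",(686,345),.13),("handleend",(458*2.66-399,215*2.66-346),.13),
 ("sheetC0",(60,131),0),("sheetC1",(235,155),0),("sheetC2",(205,384),0),("sheetC3",(28,362),0),
 ("h0",(279,178),.032),("h1",(387,156),.032),("h2",(420,322),.032),("h3",(309,342),.032),("bore",(311,201),.032),("bore",(365,190),.032),("bore",(331,309),.032),("bore",(387,298),.032)]:
    p=f(u,v); print(n,np.round(pix2w(c,*p,h),4), [round(x) for x in p],d[int(p[1]),int(p[0])])
# IK sampling
import itertools
q0=observe()["q"]
for x in (.4,.55,.7,.85):
  for zz in (.02,.25):
    q=inverse_kinematics([x,0,zz],[0,np.pi/2,0]); print(x,zz,None if q is None else np.round(q,4))
print(inverse_kinematics([.5,.1,.1],[0,np.pi/2,.5]))
E
```

```text
v1 [0.558  0.2398] [211, 215] 1.2952797
v2 [0.5014 0.2988] [188, 237] 1.2976189
v3 [ 0.6503 -0.1281] [353, 177] 1.2926412
v4 [ 0.6052 -0.2448] [399, 194] 1.2840155
magnet [0.6889 0.1169] [259, 165] 1.3290035
rock [ 0.6907 -0.029 ] [314, 163] 1.3053913
eraser [ 0.7044 -0.1849] [373, 158] 1.3235823
lens [ 0.4753 -0.2858] [423, 246] 1.1955024
headjoint [ 0.4438 -0.2458] [408, 260] 1.1958877
handleend [ 0.5496 -0.3671] [458, 215] 1.1966584
sheetC0 [0.6562 0.3501] [173, 179] 1.3503125
sheetC1 [0.6295 0.1729] [238, 188] 1.3450052
sheetC2 [0.3994 0.2054] [227, 274] 1.3410152
sheetC3 [0.4233 0.3842] [161, 266] 1.3458025
h0 [0.6041 0.1265] [255, 197] 1.3459876
h1 [0.6243 0.0201] [295, 189] 1.3420883
h2 [ 0.4612 -0.0101] [308, 251] 1.3038547
h3 [0.4428 0.0988] [266, 259] 1.3400654
bore [0.581  0.0953] [267, 206] 1.3349099
bore [0.5912 0.0421] [287, 201] 1.3270283
bore [0.4749 0.0768] [274, 246] 1.3304995
bore [0.485  0.0218] [295, 242] 1.3287174
0.4 0.02 [-0.1978 -0.0398  2.2491 -0.      0.9324 -1.7686]
0.4 0.25 [-0.1978 -0.3639  2.0441  0.      1.4615 -1.7686]
0.55 0.02 [-0.1434  0.297   1.8697 -0.      0.9749 -1.7142]
0.55 0.25 [-0.1434  0.0289  1.7012  0.      1.4115 -1.7142]
0.7 0.02 [-0.1125  0.5999  1.4456  0.      1.0961 -1.6833]
0.7 0.25 [-0.1125  0.389   1.2841  0.      1.4685 -1.6833]
0.85 0.02 [-0.0926  0.9437  0.9012  0.      1.2967 -1.6634]
0.85 0.25 [-0.0926  0.8036  0.6952  0.      1.6428 -1.6634]
[ 0.0426312   0.08416337  1.94073906  0.          1.11669022 -2.02816513]
```

```bash
python3 - <<'E'
from h import *
from scipy.optimize import least_squares
D=[]
for x in (.4,.5,.6,.7,.8):
  for zz in (.02,.15,.3):
    q=inverse_kinematics([x,0,zz],[0,np.pi/2,0])
    if q is not None: D.append((np.sqrt(x*x-.0786**2),zz,q[1],q[2]))
D=np.array(D)
def f(p):
    a,L1,L2,b=p
    return np.r_[a+L1*np.sin(D[:,2])+L2*np.sin(D[:,2]+D[:,3])-D[:,0], b+L1*np.cos(D[:,2])+L2*np.cos(D[:,2]+D[:,3])-D[:,1]]
r=least_squares(f,[0,.4,.4,0]);print(r.x,abs(r.fun).max())
for x,y in [(.65,-.128),(.605,-.245),(.558,.24),(.5,.3)]:
  for yaw in np.arange(-1.5,1.6,.25):
    q=inverse_kinematics([x,y,.02],[0,np.pi/2,yaw])
    print(x,y,round(yaw,2),None if q is None else np.round(q,2))
E
```

```text
[-0.01374461  0.41077995  0.5476475  -0.07119898] 0.01859293777308002
0.65 -0.128 -1.5 [-0.31  0.52  1.56 -0.    1.06 -0.38]
0.65 -0.128 -1.25 [-0.31  0.52  1.56 -0.    1.06 -0.63]
0.65 -0.128 -1.0 [-0.31  0.52  1.56 -0.    1.06 -0.88]
0.65 -0.128 -0.75 [-0.31  0.52  1.56 -0.    1.06 -1.13]
0.65 -0.128 -0.5 [-0.31  0.52  1.56 -0.    1.06 -1.38]
0.65 -0.128 -0.25 [-0.31  0.52  1.56 -0.    1.06 -1.63]
0.65 -0.128 0.0 [-0.31  0.52  1.56  0.    1.06 -1.88]
0.65 -0.128 0.25 [-0.31  0.52  1.56  0.    1.06 -2.13]
0.65 -0.128 0.5 [-0.31  0.52  1.56  0.    1.06 -2.38]
0.65 -0.128 0.75 [-0.31  0.52  1.56  0.    1.06 -2.63]
0.65 -0.128 1.0 None
0.65 -0.128 1.25 None
0.65 -0.128 1.5 None
0.605 -0.245 -1.5 [-0.51  0.5   1.59 -0.    1.05 -0.58]
0.605 -0.245 -1.25 [-0.51  0.5   1.59 -0.    1.05 -0.83]
0.605 -0.245 -1.0 [-0.51  0.5   1.59 -0.    1.05 -1.08]
0.605 -0.245 -0.75 [-0.51  0.5   1.59  0.    1.05 -1.33]
0.605 -0.245 -0.5 [-0.51  0.5   1.59 -0.    1.05 -1.58]
0.605 -0.245 -0.25 [-0.51  0.5   1.59 -0.    1.05 -1.83]
0.605 -0.245 0.0 [-0.51  0.5   1.59  0.    1.05 -2.08]
0.605 -0.245 0.25 [-0
[... 809 characters left out ...]
 0.    1.01 -2.54]
0.558 0.24 1.5 None
0.5 0.3 -1.5 [ 0.41  0.36  1.78 -0.    1.    0.33]
0.5 0.3 -1.25 [ 0.41  0.36  1.78 -0.    1.    0.08]
0.5 0.3 -1.0 [ 0.41  0.36  1.78 -0.    1.   -0.17]
0.5 0.3 -0.75 [ 0.41  0.36  1.78 -0.    1.   -0.42]
0.5 0.3 -0.5 [ 0.41  0.36  1.78 -0.    1.   -0.67]
0.5 0.3 -0.25 [ 0.41  0.36  1.78 -0.    1.   -0.92]
0.5 0.3 0.0 [ 0.41  0.36  1.78 -0.    1.   -1.17]
0.5 0.3 0.25 [ 0.41  0.36  1.78 -0.    1.   -1.42]
0.5 0.3 0.5 [ 0.41  0.36  1.78 -0.    1.   -1.67]
0.5 0.3 0.75 [ 0.41  0.36  1.78 -0.    1.   -1.92]
0.5 0.3 1.0 [ 0.41  0.36  1.78  0.    1.   -2.17]
0.5 0.3 1.25 [ 0.41  0.36  1.78  0.    1.   -2.42]
0.5 0.3 1.5 [ 0.41  0.36  1.78  0.    1.   -2.67]
```

```bash
python3 - <<'E'
from h import *
z=np.load("top0.npz");d=z["d"];c=get_calibration("top")
K=c["intrinsics"];T=c["world_from_camera"]
v,u=np.mgrid[:420,:560]
P=np.stack([(u-K[0,2])/K[0,0]*d,(v-K[1,2])/K[1,1]*d,d],-1)@T[:3,:3].T+T[:3,3]
H=(P[...,2]*1000).round().astype(int)
print(H[180:262:4,380:470:4])
x=P[...,0];y=P[...,1]
m=(x>.4)&(x<1.2)&(y>.05)&(y<.4)&(P[...,2]>.1); print("cabinet",x[m].min(),y[m].min(),P[...,2][m].max())
movep([.60,-.05,.36],[0,np.pi/2,-1.3])
cal=get_calibration("wrist");p,dd=get_image("wrist");np.savez("w1.npz",p=p,d=dd,K=cal["intrinsics"],T=cal["world_from_camera"]);cv2.imwrite("pics/w1.png",p[:,:,::-1]);print(observe()["time_s"])
E
```

```text
[[  -2   -1    1   -3   -2    5    0   -3    5   -3    1    0   -2    4
    -4   -1    1    0    2   -1   -4   -1   -5]
 [  -2   -1   -4   -5   -2   -4   -2   -1    2   -3   -1   -1   -2   -1
     4    2   -7   -2    0    2    3    1    0]
 [  -4   -5   -1   -4    2   -2   -5   -5    2   -2    0   -2   -1    1
     1   -4   -3  -10   -2 1339   20   18   -1]
 [   2    0    4   -3   43   46   -2    2    2    1    1   -2   -1   -3
     1   -2    0   -4   -4   13   25   24   33]
 [   1   -2   -1    4   44   48    3   -1    2   -1   -2   -2    3    2
     1    5   -2   -3    1   19   34   32   36]
 [  -4    3    2   -4   -2   -1    3   -3   -3    1   -1    2    0   -4
    -5    1    0   -7   -2    2   20   26   36]
 [  -1    1   -2    1   -2    0   -2   -1    1   -1   -1   -6   -3    2
     4   -5    3   -4   -2   -2   -5    6   14]
 [  -2   -2   -1    3    2   -1   -5    0    0    1   -4   -2    3    8
     1    0    0    0   -7   -2    0   -2   -3]
 [  -1   -5   -4   -3   -2   -6    3    1   -8    1   -2   -8   -5    4
    -7   -4   -4   -1   -2    1   -6   -1   -4]
 [   0    1    5   -
[... 790 characters left out ...]
 -4    0    0   -4    2    6]
 [   0   -2   22   29   27   29   31  133  135  133  130  132  129  137
   134  137   -6   -1   -4   -2   -1   -6    2]
 [  -1   -3   25   28   27   27   27  128  135  132  136  133  129  129
   126  135   -5    0    2   -2    1   -5    0]
 [   7    2    5   29   26   28  130  131  137  137  131  128  131  135
   133   -2   -2   -3   -2   -1   -4   -1   -2]
 [   2    1    2   20   31   29  130  131  133  128  129  135  133  129
   136   -1    0    4   -1   -3    0    1   -1]
 [  -2   -2   -6   -6   23   29  132  134  130  131  135  134  134  126
     0   -1   -8   -3   -6    0    0   -3    0]]
cabinet 0.7842412135864638 0.05552629904050269 0.2372794525074302
2.7
```

View pics/w1.png

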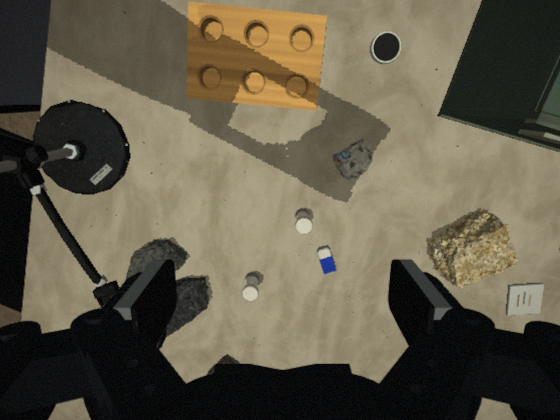

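```bash
cat >> h.py <<'E'
def snap(name,fn=None):
    cal=get_calibration(name);p,d=get_image(name)
    if fn: cv2.imwrite(f"pics/{fn}.png",p[:,:,::-1])
    return cal,p,d
def cap(cal,p,xy,z=.048,win=14,th=150):
    """refine white cap centre near world xy"""
    u,v=w2pix(cal,[*xy,z]); u0,v0=int(u)-win,int(v)-win
    g=p[max(v0,0):v0+2*win+1,max(u0,0):u0+2*win+1].min(2)
    m=(g>th).astype(np.uint8); n,l,s,c=cv2.connectedComponentsWithStats(m)
    if n<2: return None
    k=1+np.argmax(s[1:,4]); uv=c[k]+[max(u0,0),max(v0,0)]
    return pix2w(cal,*uv,z), s[k,4], uv
E
python3 - <<'E'
from h import *
z=np.load("w1.npz");cal=dict(intrinsics=z["K"],world_from_camera=z["T"])
for xy in [(.6503,-.1281),(.6052,-.2448)]:
    print(w2pix(cal,[*xy,.048]),cap(cal,z["p"],xy,th=140))
c,p,d=snap("top")
for xy in [(.6503,-.1281),(.6052,-.2448),(.558,.24),(.5014,.2988)]:
    print(cap(c,p,xy,win=8,th=170),w2pix(c,[*xy,.048]))
E
```

```text
[302.31348141 225.02244931] (array([ 0.65213167, -0.12875994]), np.int32(204), array([303.48039216, 225.81862745]))
[248.39628177 291.92073275] (array([ 0.60774297, -0.24665545]), np.int32(170), array([249.81176471, 293.48235294]))
None [353.00218314 177.3783947 ]
None [398.85938072 194.28091969]
(array([0.56042863, 0.24322514]), np.int32(255), array([209.56470588, 214.05098039])) [210.81565952 214.97450943]
(array([0.50132882, 0.30070447]), np.int32(247), array([187.61538462, 237.17004049])) [188.34834258 237.13419559]
```

```bash
cat >> h.py <<'E'
def cloud(cal,d):
    K=cal["intrinsics"];T=cal["world_from_camera"]
    v,u=np.mgrid[:d.shape[0],:d.shape[1]]
    return np.stack([(u-K[0,2])/K[0,0]*d,(v-K[1,2])/K[1,1]*d,d],-1)@T[:3,:3].T+T[:3,3]
def holder(cal,p,d):
    hsv=cv2.cvtColor(p,cv2.COLOR_RGB2HSV)
    m=((hsv[...,0]>8)&(hsv[...,0]<20)&(hsv[...,1]>95)&(p.max(2)>45))
    P=cloud(cal,d); m&=(abs(P[...,2]-.032)<.006)&(d>0)
    m=cv2.morphologyEx(m.astype(np.uint8),cv2.MORPH_CLOSE,np.ones((3,3)))
    n,l,s,c=cv2.connectedComponentsWithStats(m);k=1+np.argmax(s[1:,4])
    v,u=np.nonzero(l==k)
    # ray to plane z=.032
    xy=np.array([pix2w(cal,a,b,.032) for a,b in zip(u,v)],np.float32)
    (cx,cy),(w,h),a=cv2.minAreaRect(xy)
    a=np.radians(a); 
    if h>w: a+=np.pi/2;w,h=h,w
    a=(a+np.pi/2)%np.pi-np.pi/2
    return np.array([cx,cy,a]),(w,h),s[k,4]
def bores(hp):
    c,s=np.cos(hp[2]),np.sin(hp[2])
    return {(i,j):np.array([hp[0]+c*i*.055-s*j*.0275,hp[1]+s*i*.055+c*j*.0275]) for i in(-1,0,1) for j in(-1,1)}
E
python3 - <<'E'
from h import *
z=np.load("w1.npz");cal=dict(intrinsics=z["K"],world_from_camera=z["T"])
hp=holder(cal,z["p"],z["d"]);print(hp)
z0=np.load("top0.npz");print(holder(get_calibration("top"),z0["p"],z0["d"]))
im=z["p"][:,:,::-1].copy()
for b in bores(hp[0]).values(): cv2.drawMarker(im,tuple(int(round(t)) for t in w2pix(cal,[*b,.032])),(255,0,0),0,8)
cv2.imwrite("pics/w1b.png",cv2.resize(im[0:130,160:350],None,fx=4,fy=4))
E
```

```text
(array([0.53461725, 0.05868236, 0.18048216]), (0.1650785356760025, 0.11010974645614624), np.int32(10822))
(array([0.53322935, 0.05952475, 0.17916911]), (0.16340647637844086, 0.10820569097995758), np.int32(2132))
```

View pics/w1b.png

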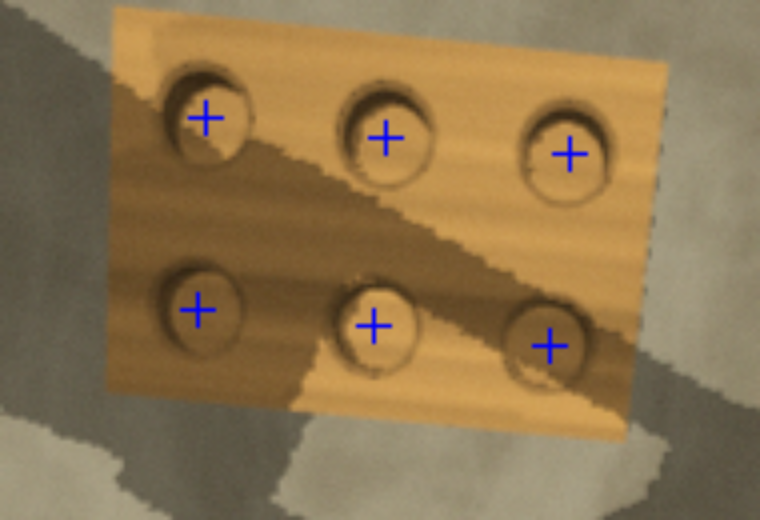

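```bash
cat >> h.py <<'E'
DN=lambda yaw:[0,np.pi/2,yaw]
GZ=.022
def t(): return round(observe()["time_s"],1)
def pick(xy,yaw,opening=.06):
    movep([*xy,.14],DN(yaw)); gripper_to(opening)
    hit=move_l([*xy,GZ],feed=.12,max_force=15)
    gripper_to(0.0,30); o=observe()
    print("pick hit",hit,"open",o["opening"],"eef",np.round(o["eef_pos"],4),t())
    move_l([*xy,.16],feed=.15)
def lookholder(fn=None,guess=(.535,.059)):
    movep([guess[0],guess[1]-.06,.30],DN(-1.4))
    cal,p,d=snap("wrist",fn); hp=holder(cal,p,d); print("holder",hp,"open",observe()["opening"],t()); return hp[0]
def place(hp,key,dx=0,dy=0):
    b=bores(hp)[key]+[dx,dy]; yaw=hp[2]-np.pi/2
    movep([*b,.12],DN(yaw))
    hit=move_l([*b,.046],feed=.1,max_force=6)
    o=observe();print("place",key,"hit",hit,np.round(o["eef_pos"],4),np.round(o["ft_force"],1))
    if hit: return False
    hit=move_l([*b,.036],feed=.04,max_force=8)
    o=observe();print("  low",hit,np.round(o["eef_pos"],4),np.round(o["ft_force"],1),t())
    gripper_to(.036); move_l([*b,.13],feed=.15); return True
E
python3 - <<'E'
from h import *
pick((.6515,-.1285),-.785)
hp=lookholder("l1")
print(place(hp,(1,-1)))
hp=lookholder("l2")
E
```

```text
pick hit False open 0.021409720237317475 eef [ 0.6521 -0.1287  0.0229] 5.6
holder (array([0.53460777, 0.05869507, 0.18192022]), (0.16511143743991852, 0.11003855615854263), np.int32(12701)) open 0.021597038917366116 7.7
place (1, -1) hit False [0.5943 0.0415 0.0467] [ 1.  -0.4 -0.8]
  low False [0.5935 0.0416 0.0357] [ 0.1 -0.7 -0.1] 9.7
True
holder (array([0.53466368, 0.05878436, 0.17793952]), (0.16530093550682068, 0.1097642332315445), np.int32(12613)) open 0.035897417848286144 11.6
```

View pics/l1.png

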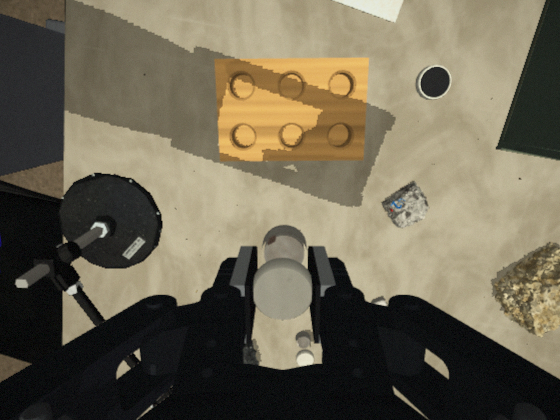

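View pics/l2.png

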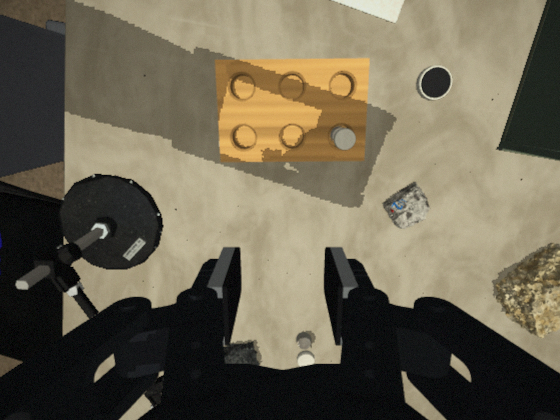

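```bash
python3 - <<'E'
from h import *
hp0=[.5346,.0588,.18]
pick((.607,-.2462),-.6)
hp=lookholder("l3")
print(place(hp,(0,-1)))
movep([.53,.15,.33],DN(-1.4))
cal,p,d=snap("wrist","l4"); print(holder(cal,p,d))
for xy in [(.559,.2415),(.5014,.3)]: print(cap(cal,p,xy,th=190,win=16))
for xy in bores(hp).values(): print(cap(cal,p,xy,z=.056,th=140,win=10))
c,p,d=snap("top","t5")
E
```

```text
pick hit False open 0.02215462976383649 eef [ 0.6075 -0.2465  0.0229] 14.7
holder (array([0.53466415, 0.0589624 , 0.17288717]), (0.1658145785331726, 0.10951250791549683), np.int32(12591)) open 0.021565678685625242 16.9
place (0, -1) hit False [0.5401 0.0318 0.0467] [-0.   0.  -0.1]
  low False [0.5391 0.0319 0.0357] [ 0.3 -0.4  0.4] 19.0
True
(array([0.53473264, 0.05949514, 0.17334662]), (0.16535843908786774, 0.11140676587820053), np.int32(7788))
(array([0.55748148, 0.24482216]), np.int32(813), array([322.19065191,  83.25461255]))
(array([0.49947669, 0.30174435]), np.int32(764), array([279.80890052,  18.40706806]))
None
None
(array([0.53944497, 0.0320183 ]), np.int32(226), array([274.73893805, 256.21681416]))
None
(array([0.59266865, 0.04179287]), np.int32(196), array([317.85714286, 255.88265306]))
None
```

View pics/l4.png

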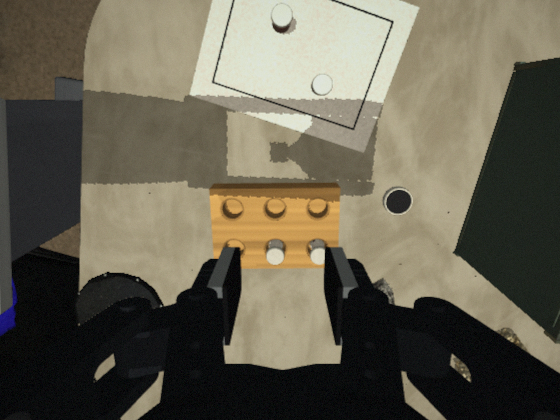

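View pics/t5.png

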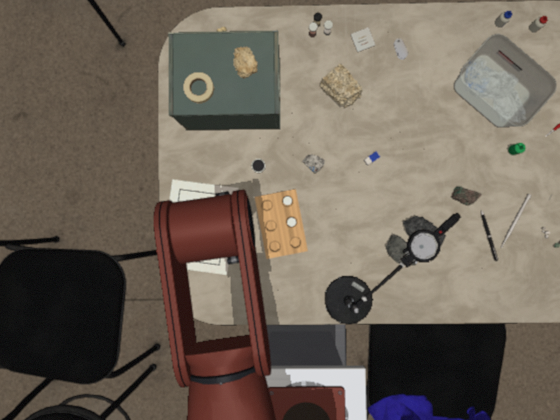

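```bash
python3 - <<'E'
from h import *
c=get_calibration("scene")
for p in [(.475,-.286,.13),(.475,-.286,.0),(.475,-.286,.048),(.475,-.25,0),(.5,-.286,0),(.44,-.286,0),(.475,-.33,0)]: print(p,w2pix(c,p))
movep([.53,.20,.30],DN(-1.4))
cal,p,d=snap("wrist","l5")
P=cloud(cal,d); m=((P[...,2]>.040)&(P[...,2]<.058)&(d>0)).astype(np.uint8)
n,l,s,ce=cv2.connectedComponentsWithStats(m)
for k in range(1,n):
    if s[k,4]>80:
        v,u=np.nonzero(l==k); xy=np.array([pix2w(cal,a,b,.048) for a,b in zip(u,v)],np.float32)
        print(s[k],cv2.minEnclosingCircle(xy),xy.mean(0))
E
```

```text
(0.475, -0.286, 0.13) [350.46049404 292.04489796]
(0.475, -0.286, 0.0) [343.94589044 363.96479785]
(0.475, -0.286, 0.048) [346.20549945 339.01917351]
(0.475, -0.25, 0) [327.75362876 349.4794043 ]
(0.5, -0.286, 0) [355.97200612 356.60263049]
(0.44, -0.286, 0) [326.17888279 374.84143393]
(0.475, -0.33, 0) [365.80945562 383.52366813]
[263  50  23  24 429] ((0.5011240839958191, 0.30524373054504395), 0.011662083677947521) [0.50110376 0.30531475]
[ 467  108   83  209 2281] ((0.7937530875205994, 0.18277998268604279), 0.1270551234483719) [0.7888762  0.19391026]
[306 120  22  22 366] ((0.5575944185256958, 0.2442096620798111), 0.011705586686730385) [0.5575866  0.24431077]
[259 294  19  19 294] ((0.5402596592903137, 0.029143523424863815), 0.013289999216794968) [0.5399569  0.02917179]
[305 294  19  19 295] ((0.595125675201416, 0.03894542157649994), 0.013418703339993954) [0.5955025  0.03927195]
```

View pics/l5.png

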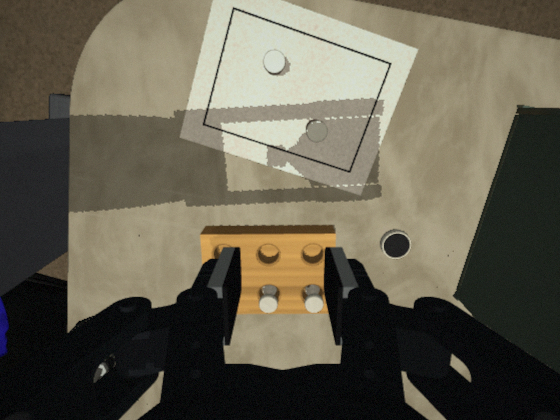

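```bash
python3 - <<'E'
from h import *
pick((.5575,.2440),-1.4)
hp=lookholder("l6")
print(place(hp,(0,1)))
pick((.5011,.3048),-1.4)
hp=lookholder("l7")
print(place(hp,(-1,1)))
hp=lookholder("l8")
cal,p,d=snap("wrist"); P=cloud(cal,d); m=((P[...,2]>.042)&(P[...,2]<.075)&(d>0)).astype(np.uint8)
n,l,s,ce=cv2.connectedComponentsWithStats(m)
for k in range(1,n):
    if s[k,4]>80: print(s[k],np.median(P[...,2][l==k]))
E
```

```text
pick hit False open 0.021569413796824758 eef [0.5581 0.2442 0.0228] 24.1
holder (array([0.5346818 , 0.05871043, 0.18123605]), (0.16502496600151062, 0.11004786193370819), np.int32(12512)) open 0.021729861563188037 26.3
place (0, 1) hit False [0.5304 0.0857 0.0467] [-0.4 -0.5 -0.3]
  low False [0.5296 0.0858 0.0357] [-0.5 -0.7 -0.7] 28.4
True
pick hit False open 0.022040152329714655 eef [0.5015 0.305  0.0228] 32.3
holder (array([0.53466916, 0.05871258, 0.18158749]), (0.16498222947120667, 0.11006882041692734), np.int32(12453)) open 0.02189911215559507 34.7
place (-1, 1) hit False [0.4762 0.0758 0.0466] [ 0.6 -0.3 -0.9]
  low False [0.4753 0.0759 0.0357] [-0.3 -0.3  0.3] 36.8
True
holder (array([0.53473938, 0.0586851 , 0.18132935]), (0.16507430374622345, 0.11013378947973251), np.int32(12522)) open 0.035883448332197095 38.7
[ 520   39   40  118 1936] 0.05613598804766565
[229  74  23  24 427] 0.055607442314253186
[283  75  23  23 416] 0.05572349826247064
[283 129  22  23 384] 0.05557444978355405
[335 129  22  22 387] 0.05557051166341831
[ 82 229  22  19 184] 0.05952803270210935
[ 517  275   43   65 2059] 0.058502462743795225
```

View pics/l8.png

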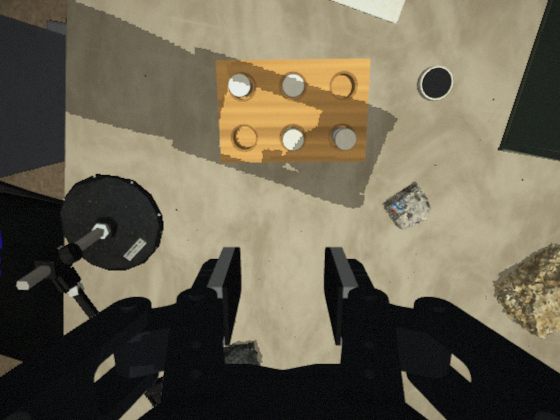

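```bash
cat >> h.py <<'E'
def sheet(cal,p,th=45):
    hsv=cv2.cvtColor(p,cv2.COLOR_RGB2HSV)
    m=((hsv[...,1]<th)&(hsv[...,2]>150)).astype(np.uint8)
    m=cv2.morphologyEx(m,cv2.MORPH_CLOSE,np.ones((5,5)))
    n,l,s,c=cv2.connectedComponentsWithStats(m);k=1+np.argmax(s[1:,4])
    v,u=np.nonzero(l==k); xy=np.array([pix2w(cal,a,b,0) for a,b in zip(u,v)],np.float32)
    (cx,cy),(w,h),a=cv2.minAreaRect(xy);a=np.radians(a)
    if h>w: a+=np.pi/2;w,h=h,w
    return np.array([cx,cy,(a+np.pi/2)%np.pi-np.pi/2]),(w,h)
E
python3 - <<'E'
from h import *
z0=np.load("top0.npz");c=get_calibration("top")
for th in (30,45): print(sheet(c,z0["p"],th))
movep([.53,.22,.40],DN(-1.75))
cal,p,d=snap("wrist","sh"); 
for th in (30,45): print(sheet(cal,p,th))
E
```

```text
(array([ 0.52796888,  0.27940381, -0.14107563]), (0.23631936311721802, 0.1822875440120697))
(array([ 0.54571092,  0.25166535, -0.12073561]), (0.5195112228393555, 0.3137761950492859))
(array([ 0.53211689,  0.30339468, -0.13596649]), (0.23562423884868622, 0.1310051828622818))
(array([ 0.52825803,  0.27875882, -0.13992515]), (0.23733602464199066, 0.1820978820323944))
```

View pics/sh.png

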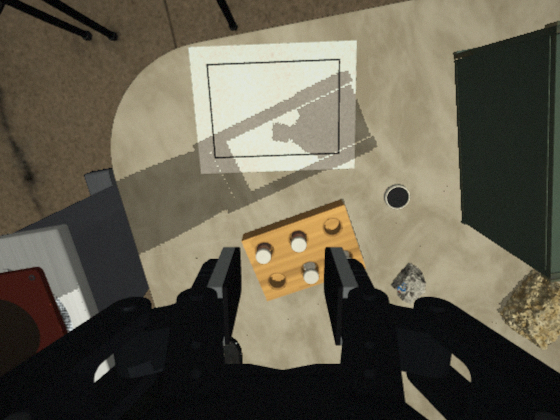

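```bash
cat >> h.py <<'E'
def gp(c,off):
    n=np.array([-np.sin(c[2]),np.cos(c[2])]); return c[:2]-n*off
def push(c0,c1,off=.066,z=.002,n=6,feed=.06):
    for s in np.linspace(0,1,n+1):
        c=c0+(c1-c0)*s
        hit=move_l([*gp(c,off),z],feed=feed,rotation=DN(c[2]-np.pi/2),max_force=25)
        print(round(s,2),hit,np.round(observe()["ft_force"],1))
        if hit: return False
    return True
SH=np.array([.5281,.279,-.141])
E
python3 - <<'E'
from h import *
hp=lookholder()
movep([*gp(hp,.100),.14],DN(hp[2]-np.pi/2)); gripper_to(.085)
print(move_l([*gp(hp,.100),.002],feed=.1,max_force=12))
print(observe()["eef_pos"],observe()["opening"])
# partway
mid=hp+(SH-hp)*.4
print(push(hp,mid,n=3)); print(t())
c=get_calibration("wrist"); cal,p,d=snap("wrist","p1"); print(holder(cal,p,d),mid)
E
```

```text
holder (array([0.53468299, 0.05868287, 0.18144181]), (0.16502369940280914, 0.11011810600757599), np.int32(12360)) open 0.03604788415632885 40.8
False
[ 0.55342755 -0.03982062  0.00277922] 0.08498438472344325
0.0 False [ 0.6  0.3 -0.2]
0.33 False [-0.4  0.1 -0.4]
0.67 False [ 0.4 -0.1  0.8]
1.0 False [0.3 0.7 0. ]
True
46.2
(array([0.53188086, 0.1341548 , 0.05430267]), (0.16600735485553741, 0.08484095335006714), np.int32(110158)) [0.53204979 0.14680972 0.05246509]
```

View pics/p1.png

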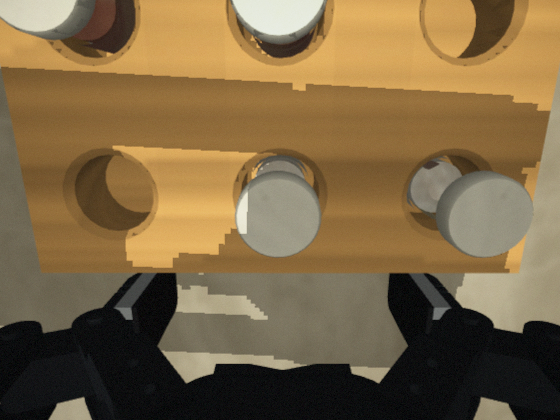

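```bash
python3 - <<'E'
from h import *
hp=np.array([.5346,.0587,.1814]); mid=hp+(SH-hp)*.4
print(push(mid,SH,n=5)); 
move_l([*gp(SH,.11),.002],feed=.08); move_l([*gp(SH,.11),.15],feed=.15)
movep([.53,.20,.36],DN(-1.712)); cal,p,d=snap("wrist","p2"); h=holder(cal,p,d); print(h,t())
for th in(30,45,60):print(sheet(cal,p,th))
P=cloud(cal,d)
for k,b in bores(h[0]).items():
    u,v=w2pix(cal,[*b,.056]); print(k,np.round(P[int(v)-2:int(v)+3,int(u)-2:int(u)+3,2].mean(),4))
E
```

```text
0.0 False [ 0.9 -0.1 -0.5]
0.2 False [0.3 0.5 0.9]
0.4 False [ 0.2 -0.  -0.6]
0.6 False [ 0.4 -0.5  0.5]
0.8 False [-0.1  0.4 -0.6]
1.0 False [-0.7  0.4 -0.8]
True
(array([ 0.5268774 ,  0.27923635, -0.14033048]), (0.1645764708518982, 0.10900849848985672), np.int32(9853)) 52.2
(array([ 0.53092235,  0.29653454, -0.13774042]), (0.23558278381824493, 0.14436188340187073))
(array([ 0.53091753,  0.29654467, -0.13177854]), (0.23771297931671143, 0.14574883878231049))
(array([ 0.48442423, -0.04375951, -1.41483664]), (0.3602604866027832, 0.35684460401535034))
(-1, -1) 0.0082
(-1, 1) 0.0557
(0, -1) 0.0557
(0, 1) 0.0558
(1, -1) 0.0559
(1, 1) 0.0083
```

View pics/p2.png

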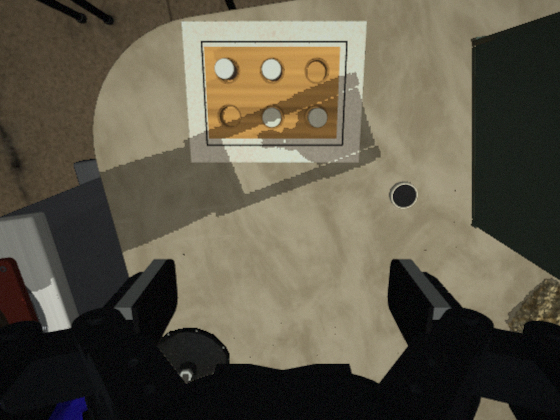

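```bash
python3 - <<'E'
from h import *
movep([.45,-.05,.36],DN(-1.4)); hold(4)
c,p,d=snap("top","fin"); print(holder(c,p,d),sheet(c,p,30))
for n,xy,z in [("v",bores(SH)[(1,-1)],.056)]: print(n,xy)
E
```

```text
(array([ 0.52650744,  0.27877209, -0.14220242]), (0.16209515929222107, 0.10989129543304443), np.int32(2039)) (array([ 0.52789968,  0.27962577, -0.14107563]), (0.23651880025863647, 0.18186752498149872))
v [0.57868951 0.24404358]
```

View pics/fin.png

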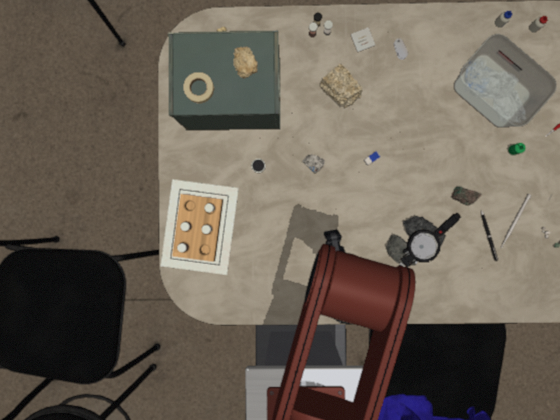

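The final top view shows the holder centred in the outline at about (200, 228) px with four vials standing in it. The magnet, rock and eraser are where they started.

```bash
python3 -c "
from h import *
job_done()"
```

```text
the job is handed in; nothing more can be done
```

The job is handed in. All four vials I found are standing in the holder, and the loaded holder lies inside the outline.

- **Vials:** I picked up four, two from the table and two from the sheet, and lowered each into its own bore. The scene picture showed no further vial under the magnifier. Three similar jars at the back table edge, which I judged out of the arm's reach, were left as scenery.
- **Slide:** I pushed the holder sideways with the open gripper along a gentle curve, turning it to match the outline.
- **Holder position:** The last wrist and top pictures agree. The holder's centre is within about 2 mm of the outline's centre, and its long side is within about 0.002 rad of the outline's.
- **Vials seated:** After the push, all four vial tops measured 55.6–55.9 mm above the table. The expected height is 56 mm, so they are down on the bore floors.
- **Surroundings:** The rock, magnet and eraser look unmoved in the last top picture, and the arm is clear of everything. I never saw the holder knocked aside, and it was still in place after a 4 s wait.

No check failed. The work took under 60 s of the 210 s allowed.

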